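# Close the cutter box and snap its cap on

### The arm

A 6-joint arm with a two-finger parallel gripper is mounted at the origin on a cart in front of the work surface, level with it; the furniture and walls round the work are solid. World frame = base frame: x ahead of the robot, y to its left, z up, the work surface at z = 0. Lengths are in m, angles in rad, forces in N, time in s.
With the tool pointing down it reaches from about 0.275 to 0.85 m from the base axis. Payload 19 kg.
Tool frame: the origin (TCP) lies on the centre line of the jaws, within the pads' length; the fingertips stand 11 mm ahead of it and the grasp point (between the pads) lies 8 mm behind it; z points along the fingers, y is the line along which they close (so a half turn about z gives the same grasp; the last joint's range is limited). The gripper opens to 85 mm and grips with 20 to 120 N. Pads are 22 mm wide; open, the fingers measure 114 mm over their backs; the gripper's body (76 mm by 85 mm) begins 54 mm behind the grasp point. The pads swing forward as they close: fully open they stand 13 mm farther back than shut.
Start: joints at [0.966, 0.15, 1.437, -0, 1.554, -0.134], TCP at [0.261, 0.512, 0.242] pointing down, gripper open.
Joint ranges: [-2.8, 2.8], [-0.68, 2.1], [0.12, 2.68], [-1.39, 4.53], [0.16, 2.79], [-2.81, 2.81]. Speed limits (rad/s): [1.89, 1.89, 2.22, 3.01, 3.01, 3.01].

### API

Orientations are given as a unit quaternion [w, x, y, z].
In Python, from plant import robot, eyes, close_job gives the robot as it stands.
- The arm moves only by the shell command python3 -m handwheel 'ROWS' [FORCE]. ROWS is JSON, one flat list of numbers, 7 for each row, row after row: the finger opening in m, from 0 to 0.0854, then the shift along the tool's x, y, z in m, then the turn, a rotation vector about the tool's x, y, z in rad. A call has 1 to 12 rows; each row shifts and turns the commanded pose from where the row before left it, along the tool's axes as they then stand; what a row does not reach is not made up. A row lasts 1/10 s, in which the tool goes at most 50 mm and 8.59 degrees, less where a joint would pass 70% of its speed; a pose out of reach is approached as far as the arm can. A call is refused whole if a number of a shift passes 0.05 or a number of a turn 0.15, either way. A call with a gripper value outside its range is refused whole. The fingers move at their own pace and stop on an object; FORCE is the grip in N (left out, the last holds). Time passes only in rows, so rows that do not move let the fingers close. It gives the time, the measured TCP pose, the force, the opening and the grip force at its end, in the units of the state.
- robot.get_obs(): the state, without advancing time (a new reading comes with each control period).
- eyes.get_image(name): name is "side" or "top"; returns a dict with "image" (400x640x3 uint8, red, green, blue), "z_map" (400x640 float32, m along the optical axis (not along the pixel's ray), 0 where there is no reading), "fx", "fy", "cx", "cy" (pixels), "world_from_camera" (4x4, takes a point from camera to world coordinates). Camera axes: x right, y down, z forward; pixel columns grow to the right and rows downward; lengths in m; the calibration is good to about 2 mm. A picture is of the moment at which its call begins.
- close_job(): hands the job in; it is judged then, once.
The state is a dict: "time": time; "joint_pos": joint angles; "joint_velocities": joint speeds; "effort": joint torques, N m; "position": TCP position; "orientation": TCP orientation; "wrist_force": force on the tool from outside, world axes, zero at the start; "torque": the same for the moment, N m; "width": finger opening in m; "finger_force": force on a finger pad.
Only numpy, scipy, OpenCV 4.12 (cv2) and the standard library are available. Lean on these libraries where they do the work, as an engineer would, in place of code of your own. Each camera call takes 0.05 s, during which the arm holds its last target. There are 200 camera calls.

### The job

Gently lower the lid of the metal cutter box until it is fully closed, so that the stud on the box stands up through the hole in the lid. Then pick up the white brimmed snap cap, brim down, and press it over the stud until it clicks and its brim lies flush on the lid. Keep pressing after the click and finish like that: still gripping the cap and pushing it down on the lid with about 10 N; do not let go. Leave the egg timer, the price sign and the brush where they are.

Things in the scene. Friction and masses are not known exactly. Their poses are not given: they have to be found in the camera images.
- box: Open pale metal box holding two cookie cutters, fixed to the counter, 170 x 170 x 50 mm high. Origin: centre of its underside; +x points to the hinge side (away from the robot at yaw 0), z up. A solid ledge along its -x side carries the upright steel stud, 49 mm from the box centre towards -x, mid-width.
- lid (a joint): Angle of the grey lid (170 x 170 x 6 mm, thin 8 mm rod along its free edge), rad: 0 = closed on the box (top face 56 mm above the counter), 1.57 = upright. Starts 0.8 to 1.2, leaning over the box, outer face away from the robot. The stiff hinge stays where left; 2 to 4 N square to the outer face near the free edge lowers it. Keep below 2 rad/s.
- lid_hinge (a point): Point on the hinge axis (the box's y axis) at mid-width, 50 mm above the counter on the box's +x rim, level with the lid's underside. At joint value q the lid runs from here along (-cos q, 0, sin q) in the box frame: centre of its 28 mm hole 134 mm along, free edge 170 mm.
- lid_edge (a point): Middle of the lid's free edge, on its outer (top) face; moves with the lid.
- stud_seat (a point): Point on the stud's axis level with the closed lid's top face, 56 mm above the counter: where the underside centre of the snapped-on cap belongs. Fixed to the box.
- stud_tip (a point): Tip of the steel stud, 76 mm above the counter, 20 mm above the closed lid. Core 14 mm in diameter, tapering to 8 mm at the tip; four spring catches bulge from it to 22 mm across, widest 7 to 8 mm above the closed lid.
- cap: White plastic snap cap like a small hat, about 50 g: round brim 52 mm wide, 4 mm thick, with an 18 mm hole below; on it a round body 32 mm in diameter; 27 mm high in all. Origin: centre of the brim's underside, z up. Stands brim down left or right of the box. Grip the 32 mm body from above with the fingertips on or just above the brim, so that they push on the brim.
- cap_top (a point): Centre of the cap's closed top, 27 mm above its origin. Pressed over the stud, the cap meets the catches about 11 mm above its seat; the force rises to about 6 to 12 N at 8 mm, then drops while it slides on; about 3 mm above the seat the catches spring out with a click and pull it down, then the brim lies on the hard lid. More than 60 N is too much.
- egg_timer: Round red kitchen timer, 63 mm wide, 52 mm high, standing on the other side of the box from the cap. Origin: centre of the underside. Leave alone.
- price_block: Small price sign, 68 mm wide and 52 mm high on a wooden block foot, to the left of the box. Origin: centre of the underside. Leave alone.
- pastry_brush: Pastry brush, 216 x 40 x 13 mm, lying to the right of the box. Origin: centre of the underside. Leave alone.
There are look-alikes about, which are no part of the job. Of the things like the cap, leave any that is green or turquoise; of the rest the smaller one is meant.

How it is judged:
By the outcome, as a careful person would: the job done as asked, in the order asked, and still so for the second after the job is handed in, while the arm keeps its last pose, push and grip.
It also fails if it takes over 54 s, if anything falls off the work surface, if the arm or the gripper's body presses on something with over 40 N, if the wrist force passes 120 N, or if a joint passes its speed limit or range.

## Working session

There is one attempt and no reset: what is moved stays moved. The work goes in short steps, Python scripts to look and compute and a shell command to move; the robot and the scene stay as the last step left them, time stands still between calls to the robot, and variables do not carry over. Pictures are saved under pics/ and viewed, at most 10 in all, crops included, and the job is handed in when it is done.

```bash
ls; mkdir -p pics
python3 - <<'E'
from plant import robot, eyes
import cv2,numpy as np
for n in("side","top"):
    d=eyes.get_image(n); np.savez(f"pics/{n}0.npz",**d); cv2.imwrite(f"pics/{n}0.png",d["image"][...,::-1])
    print(n,d["fx"],d["cx"],d["cy"],np.round(d["world_from_camera"],3).tolist(),(d["z_map"]>0).mean())
o=robot.get_obs();print(o["time"],o["position"],o["orientation"],o["wrist_force"])
E
```

```text
pics
side 377.4964545519712 320.1046192579009 195.7531076482464 [[0.882, -0.258, 0.394, 0.1], [-0.471, -0.444, 0.762, -0.878], [-0.022, -0.858, -0.513, 0.638], [0.0, 0.0, 0.0, 1.0]] 0.99608984375
top 375.33251806928735 319.8391028477752 199.47138110309626 [[0.033, -0.977, 0.21, 0.308], [-0.999, -0.031, 0.01, -0.047], [-0.003, -0.211, -0.978, 1.133], [0.0, 0.0, 0.0, 1.0]] 0.9960390625
0.1 [0.2607198  0.51226712 0.24173083] [-1.93164578e-04  2.33232911e-01  9.72420741e-01 -5.24866966e-04] [-0.05319224  0.28291736 -0.78068797]
```

View pics/side0.png

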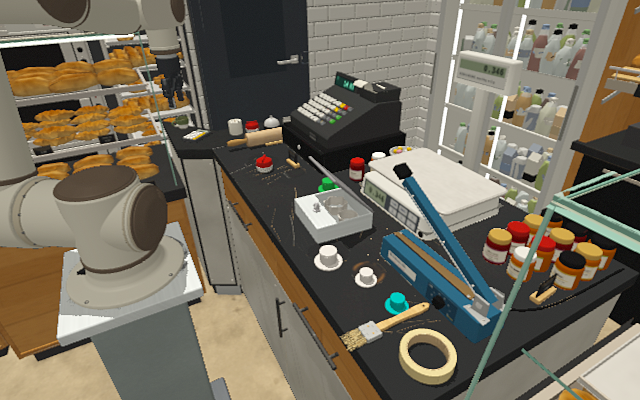

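View pics/top0.png

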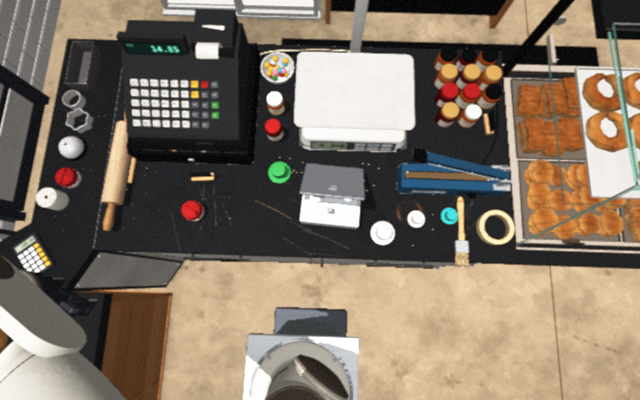

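The side view shows the box at (333,215) with its lid seen nearly edge-on from (310,155) to (372,208). The white caps are at (328,257), large, and (366,276), small; the turquoise one is at (398,301). In the top view the lid is at (333,180), the large cap at (382,233), the small one at (416,218), and the timer at (193,210). Next I'll measure them.

```bash
cat > h.py <<'E'
import numpy as np,cv2
def load(n,i):return dict(np.load(f"pics/{n}{i}.npz"))
def grab(n,i):
    from plant import eyes
    d=eyes.get_image(n);np.savez(f"pics/{n}{i}.npz",**d);return d
def pts(d):
    v,u=np.mgrid[:400,:640];z=d["z_map"]
    P=np.stack([(u-d["cx"])/d["fx"]*z,(v-d["cy"])/d["fy"]*z,z],-1);T=d["world_from_camera"]
    return P@T[:3,:3].T+T[:3,3]
def ray(d,u,v,h):
    T=d["world_from_camera"];r=T[:3,:3]@np.array([(u-d["cx"])/d["fx"],(v-d["cy"])/d["fy"],1]);o=T[:3,3]
    return o+r*(h-o[2])/r[2]
E
python3 - <<'E'
from h import *
for n in("top","side"):
    d=load(n,0);P=pts(d);im=d["image"].astype(int)
    print(n,"counter z",np.median(P[230:250,330:360,2]) if n=="top" else np.median(P[290:300,330:345,2]))
    w=((im.min(-1)>130)&(np.ptp(im,axis=-1)<40)&(P[...,2]>0)&(P[...,2]<.04)&(P[...,2]>-.05)).astype(np.uint8)
    boxes={"top":[(365,215,400,252),(402,205,430,232)],"side":[(308,238,348,276),(350,258,382,292)]}[n]
    for (a,b,c,e) in boxes:
        m=np.zeros((400,640),bool);m[b:e,a:c]=1
        q=P[m&(w>0)];
        for lo,hi in((0.001,.012),(.02,.04)):
            s=q[(q[:,2]>lo)&(q[:,2]<hi)]
            if len(s)>4:
                (cx,cy),r=cv2.minEnclosingCircle(s[:,:2].astype(np.float32));print(" cap",lo,len(s),np.round([cx,cy,2*r,np.median(s[:,2])],4))
    # box/lid
    T=(P[...,0]>.3)&(P[...,0]<.75)&(P[...,1]>-.2)&(P[...,1]<.06)&(P[...,2]>.02)&(P[...,2]<.3)
    L=T.copy()
    if n=="top":
        m=np.zeros((400,640),bool);m[162:196,296:370]=1;L&=m
        q=P[L&(P[...,2]>.07)];c=q.mean(0);U,S,V=np.linalg.svd(q-c);nn=V[2]*np.sign(V[2][2]);print(" lid",len(q),c,"normal",nn,"res",S[2]/len(q)**.5,"tilt",np.arccos(nn[2]),"yaw",np.arctan2(nn[1],nn[0]))
        print(q.min(0),q.max(0))
        ys=P[196:228,296:370];R=ys[(ys[...,2]>.042)&(ys[...,2]<.056)];(rc,rs,ra)=cv2.minAreaRect(R[:,:2].astype(np.float32));print(" box rim part",rc,rs,ra)
        print(cv2.boxPoints((rc,rs,ra)).round(4).tolist())
        st=ys[(ys[...,2]>.06)&(ys[...,2]<.085)];print(" stud?",len(st),np.round(st,3)[:12].tolist())
    if n=="side":
        q=P[195:225,305:328].reshape(-1,3);q=q[(q[:,2]>.058)&(q[:,2]<.085)];print(" stud",len(q),q.mean(0) if len(q) else 0,np.round(q[q[:,2].argmax()],4) if len(q) else 0)
        R=P[180:245,290:375].reshape(-1,3);R=R[(R[:,2]>.046)&(R[:,2]<.054)];print(" rim",cv2.minAreaRect(R[:,:2].astype(np.float32)))
im=load("side",0)["image"][130:300,270:440];cv2.imwrite("pics/c1.png",cv2.resize(im,None,fx=3.5,fy=3.5,interpolation=cv2.INTER_CUBIC)[...,::-1])
E
```

```text
top counter z 0.000673791594540285
 cap 0.001 260 [ 0.4554 -0.2275  0.0759  0.0059]
 cap 0.02 165 [ 0.4543 -0.2258  0.0446  0.0374]
 cap 0.001 128 [ 0.5002 -0.3294  0.0546  0.0048]
 cap 0.02 90 [ 0.5001 -0.3285  0.0318  0.0271]
 lid 1609 [ 0.57389489 -0.0671115   0.12982725] normal [ 0.72520677 -0.04997355  0.68671521] res 0.0011003349344845669 tilt 0.8138357121634723 yaw -0.0688006120909253
[ 0.52334297 -0.15783651  0.07016298] [0.6360695  0.01708262 0.18531711]
 box rim part (0.5089885592460632, -0.06588587909936905) (0.1698475033044815, 0.07873851805925369) 86.03260040283203
[[0.46380001306533813, -0.14790000021457672], [0.5424000024795532, -0.15330000221729279], [0.554099977016449, 0.016100000590085983], [0.475600004196167, 0.02160000056028366]]
 stud? 28 [[0.513, -0.058, 0.065], [0.511, -0.061, 0.073], [0.511, -0.064, 0.074], [0.511, -0.067, 0.074], [0.511, -0.07, 0.073], [0.513, -0.073, 0.065], [0.508, -0.061, 0.073], [0.508, -0.064, 0.076], [0.508, -0.067, 0.075], [0.508, -0.07, 0.074], [0.51, -0.073, 0.068], [0.505, -0.061, 0.077]]
side counter z 0.0005976753695842718
 cap 0.001 281 [ 0.464  -0.1979  0.1358  0.0061]
 cap 0.02 213 [ 0.455  -0.229   0.0473  0.0373]
 cap 0.001 152 [ 0.5025 -0.3236  0.0664  0.0045]
 cap 0.02 119 [ 0.5003 -0.3308  0.0316  0.0273]
 stud 40 [ 0.50625034 -0.07079341  0.06821847] [ 0.5028 -0.0678  0.0773]
 rim ((0.5931600332260132, -0.0721525251865387), (0.17790617048740387, 0.24775809049606323), 87.03726959228516)
```

View pics/c1.png

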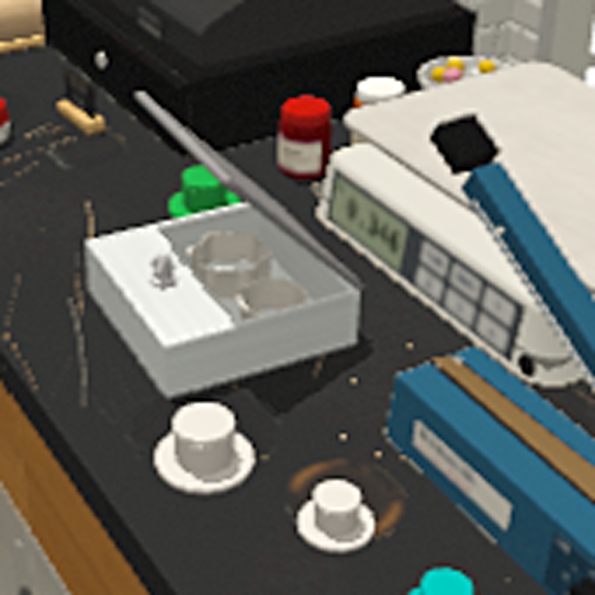

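The crop shows the lid seen edge-on, the stud at crop (163,268), and the small white cap at crop (337,512), whose brim is about 53 mm wide and top 27 mm high. The measurements agree:

| Item | Measured |
|---|---|
| Box yaw | about -0.069 |
| Box centre | (0.5545, -0.069) |
| Lid angle q | about 0.81 |
| Stud | (0.506, -0.066) |
| Cap | (0.500, -0.329) |

Now I'll align the tool and move above the lid.

```bash
python3 -m handwheel '[0,0,0,0,0,0,-0.134, 0,0,0,0,0,0,-0.134, 0,0,0,0,0,0,-0.134, 0,-0.022,-0.04,0,0,0,0, 0,-0.022,-0.04,0,0,0,0, 0,-0.022,-0.04,0,0,0,0, 0,-0.022,-0.04,0,0,0,0, 0,-0.022,-0.04,0,0,0,0, 0,-0.022,-0.04,0,0,0,0, 0,-0.022,-0.04,0,0,0,0]' 20
```

```text
time: 1.1
position: [0.3954, 0.2207, 0.2422]
orientation: [-0.0, 0.034, 0.999, -0.0]
wrist_force: [0.6, 0.9, -0.1]
width: -0.0003
finger_force: 0.0
```

```bash
python3 -m handwheel '[0,-0.022,-0.04,0,0,0,0, 0,-0.022,-0.04,0,0,0,0, 0,-0.022,-0.04,0,0,0,0, 0,-0.022,-0.04,0,0,0,0, 0,-0.022,-0.04,0,0,0,0, 0,-0.022,-0.04,0,0,0,0, 0,-0.022,-0.04,0,0,0,0, 0,-0.022,-0.04,0,0,0,0, 0,0,0,0.02,0,0,0, 0,0,0,0.02,0,0,0, 0,0,0,0,0,0,0]'
```

```text
time: 2.2
position: [0.5478, -0.1089, 0.1995]
orientation: [-0.002, 0.035, 0.999, 0.001]
wrist_force: [-0.8, 0.4, 0.5]
width: -0.0004
finger_force: 0.0
```

```bash
python3 -m handwheel '[0,0,0,0.009,0,0,0, 0,0,0,0.009,0,0,0, 0,0,0,0.007,0,0,0, 0,0.006,0,0.006,0,0,0, 0,0.006,0,0.006,0,0,0, 0,0.005,0,0.006,0,0,0, 0,0.005,0,0.006,0,0,0]'; python3 -c "
from plant import robot
o=robot.get_obs();print(o['position'],o['wrist_force'])"
```

```text
time: 2.9
position: [0.5263, -0.1072, 0.1531]
orientation: [0.0, 0.034, 0.999, -0.0]
wrist_force: [0.5, 1.2, 1.2]
width: 0.0001
finger_force: 0.6
[ 0.5262927  -0.10724366  0.15305716] [0.46939052 1.17107245 1.24395393]
```

```bash
python3 -m handwheel '[0,0.005,0,0.0065,0,0,0, 0,0.0045,0,0.007,0,0,0, 0,0.0045,0,0.007,0,0,0]'
python3 - <<'E'
from h import *
d=grab("side",1)
cv2.imwrite("pics/c2.png",cv2.resize(d["image"][110:260,270:440],None,fx=3,fy=3,interpolation=cv2.INTER_CUBIC)[...,::-1])
E
```

```text
time: 3.2
position: [0.5125, -0.1064, 0.1322]
orientation: [0.0, 0.034, 0.999, -0.0]
wrist_force: [1.5, 1.1, 0.7]
width: -0.0001
finger_force: 0.5
```

View pics/c2.png

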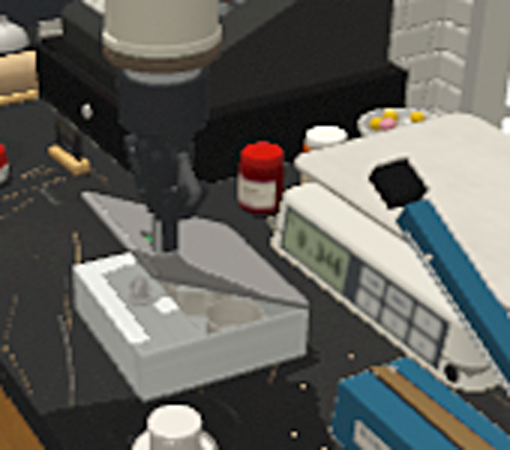

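The tip is on the lid's outer face, the lid is going down, and its hole shows at crop (147,237), so I'll keep following the arc.

```bash
python3 -m handwheel '[0,0.003,0,0.0075,0,0,0, 0,0.003,0,0.0075,0,0,0, 0,0.002,0,0.008,0,0,0, 0,0.002,0,0.008,0,0,0, 0,0.001,0,0.008,0,0,0, 0,0.001,0,0.008,0,0,0, 0,0,0,0.008,0,0,0, 0,0,0,0.005,0,0,0]'
```

```text
time: 4.05
position: [0.5007, -0.1055, 0.0719]
orientation: [-0.0, 0.034, 0.999, 0.0]
wrist_force: [-1.3, 0.8, 1.1]
width: -0.0
finger_force: 0.5
```

```bash
python3 -m handwheel '[0,0,0,0.002,0,0,0, 0,0,0,0.002,0,0,0, 0,0,0,0.001,0,0,0, 0,0,0,0,0,0,0]';  python3 -m handwheel '[0,0,0,0.001,0,0,0, 0,0,0,0.000,0,0,0]'
```

```text
time: 4.45
position: [0.501, -0.1056, 0.0679]
orientation: [0.0, 0.034, 0.999, -0.0]
wrist_force: [-0.3, 0.6, -0.9]
width: 0.0002
finger_force: 0.0
time: 4.65
position: [0.501, -0.1056, 0.067]
orientation: [0.0, 0.034, 0.999, -0.0]
wrist_force: [-0.2, -0.3, 0.8]
width: 0.0001
finger_force: 0.7
```

```bash
for i in 1; do python3 -m handwheel '[0,0,0,0.001,0,0,0, 0,0,0,0,0,0,0]'|grep -E "pos|wrist";  python3 -m handwheel '[0,0,0,0.001,0,0,0, 0,0,0,0,0,0,0]'|grep -E "pos|wrist"; python3 -m handwheel '[0,0,0,0.001,0,0,0, 0,0,0,0,0,0,0]'|grep -E "pos|wrist"; done
```

```text
position: [0.5011, -0.1056, 0.0668]
wrist_force: [-6.7, 1.7, 16.6]
position: [0.5012, -0.1057, 0.0666]
wrist_force: [-11.5, 4.0, 31.5]
position: [0.5012, -0.1057, 0.0665]
wrist_force: [-17.7, 5.5, 44.1]
```

```bash
python3 -m handwheel '[0,0,0,-0.005,0,0,0, 0,0,0,-0.03,0,0,0, 0.05,0,0,-0.03,0,0,0, 0.05,-0.003,-0.045,0,0,0,0, 0.05,-0.003,-0.045,0,0,0,0, 0.05,-0.003,-0.045,0,0,0,0, 0.05,-0.003,-0.045,0,0,0,0, 0.05,-0.0025,-0.043,0,0,0,0,0.05,0,0,0,0,0,0]'
python3 - <<'E'
from h import *
d=grab("top",2);s=grab("side",2)
for n,D in(("top",d),("side",s)):
    P=pts(D);im=D["image"].astype(int)
    q=P[(P[...,0]>.48)&(P[...,0]<.62)&(P[...,1]>-.13)&(P[...,1]<-.01)&(P[...,2]>.03)&(P[...,2]<.09)]
    f=q[abs(q[:,2]-.056)<.006];c=f.mean(0);nn=np.linalg.svd(f-c)[2][2];print(n,len(f),c,nn*np.sign(nn[2]))
    t=q[q[:,2]>.066];print(" stud",len(t),t.mean(0),t[:,2].max(),t.min(0),t.max(0))
    t=P[(abs(P[...,0]-.5)<.04)&(abs(P[...,1]+.329)<.04)&(P[...,2]>.022)&(P[...,2]<.033)];print(" cap",len(t),(t.min(0)+t.max(0))/2)
cv2.imwrite("pics/c3.png",np.hstack([cv2.resize(x["image"][r:r+150,c:c+130],None,fx=3,fy=3)[...,::-1] for x,r,c in((s,170,280),(d,130,310))]))
E
```

```text
time: 6.15
position: [0.4993, -0.3335, 0.1283]
orientation: [-0.0, 0.036, 0.999, -0.001]
wrist_force: [-0.2, 0.4, -0.4]
width: 0.05
finger_force: 0.0
top 1849 [ 0.54952145 -0.0699221   0.05646804] [-0.00143325  0.00242933  0.99999602]
 stud 25 [ 0.50566807 -0.06585131  0.07273082] 0.07794306331504242 [ 0.4998693  -0.07293585  0.06603257] [ 0.51289276 -0.05826634  0.07794306]Traceback (most recent call last):
  File "<stdin>", line 8, in <module>
    return umr_minimum(a, axis, None, out, keepdims, initial, where)
ValueError: zero-size array to reduction operation minimum which has no identity
```

Run:
```python
from h import *
for n in("top","side"):
    D=load(n,0);P=pts(D)
    for X,Y in((.5,-.329),):
        t=P[(abs(P[...,0]-X)<.04)&(abs(P[...,1]-Y)<.04)&(P[...,2]>.0255)&(P[...,2]<.03)];print(n," cap top",len(t),(t.min(0)+t.max(0))/2,t.mean(0))
        t=P[(abs(P[...,0]-X)<.04)&(abs(P[...,1]-Y)<.04)&(P[...,2]>.003)&(P[...,2]<.0065)];print(" brim",len(t),(t.min(0)+t.max(0))/2,np.ptp(t,axis=0))
D=load("side",2);P=pts(D)
q=P[(abs(P[...,0]-.506)<.025)&(abs(P[...,1]+.067)<.025)&(P[...,2]>.072)&(P[...,2]<.085)];print("stud side",len(q),q.mean(0),(q.min(0)+q.max(0))/2)
D=load("top",2);P=pts(D)
q=P[(abs(P[...,0]-.506)<.025)&(abs(P[...,1]+.067)<.025)&(P[...,2]>.072)&(P[...,2]<.085)];print("stud top",len(q),q.mean(0),(q.min(0)+q.max(0))/2)
s=load("side",2)
cv2.imwrite("pics/c3.png",cv2.resize(s["image"][160:310,270:430],None,fx=3.5,fy=3.5,interpolation=cv2.INTER_CUBIC)[...,::-1])
```

```text
top  cap top 66 [ 0.49978615 -0.32887213  0.02773961] [ 0.49942996 -0.32848723  0.02752212]
 brim 148 [ 0.50032142 -0.32969757  0.00473069] [0.07811069 0.0780373  0.00345069]
side  cap top 96 [ 0.50034635 -0.33131549  0.02775842] [ 0.49982209 -0.33108646  0.02759569]
 brim 126 [ 0.50097679 -0.32351491  0.00476314] [0.07768288 0.06563066 0.00345572]
stud side 13 [ 0.50632322 -0.06942003  0.0750001 ] [ 0.50593332 -0.07005432  0.0751885 ]
stud top 16 [ 0.50644282 -0.06585321  0.07479561] [ 0.50566174 -0.06550928  0.07502566]
```

View pics/c3.png

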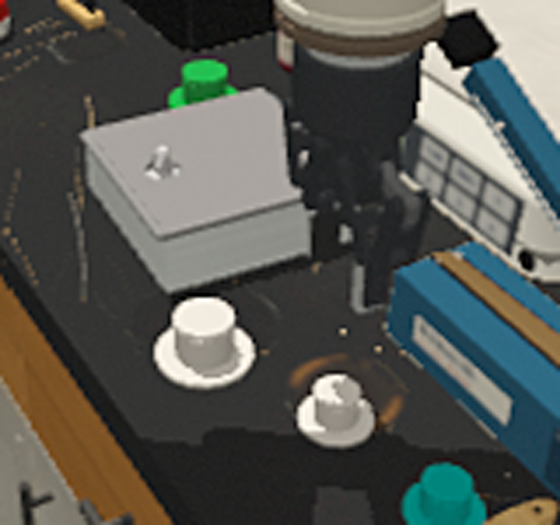

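The lid is closed with the stud standing through it at crop (160,160), and the small cap is at crop (337,410). The top view gives a lid height of 0.0565, level. Now I'll descend to the cap.

```bash
python3 -m handwheel '[0.042,0,0.0035,0,0,0,0, 0.042,0,0,0.03,0,0,0, 0.042,0,0,0.03,0,0,0, 0.042,0,0,0.03,0,0,0, 0.042,0,0,0.012,0,0,0, 0.042,0,0,0.006,0,0,0, 0.042,0,0,0.002,0,0,0, 0.042,0,0,0,0,0,0]'; python3 -m handwheel '[0.042,0,0,0.002,0,0,0, 0.042,0,0,0,0,0,0]'; python3 -m handwheel '[0.042,0,0,0.001,0,0,0, 0.042,0,0,0,0,0,0]'
```

```text
time: 7.05
position: [0.5006, -0.3253, 0.0195]
orientation: [0.0, 0.034, 0.999, -0.0]
wrist_force: [0.4, 0.2, 0.6]
width: 0.0418
finger_force: 0.0
time: 7.25
position: [0.5004, -0.3256, 0.0173]
orientation: [0.0, 0.034, 0.999, -0.0]
wrist_force: [-0.9, -0.5, -0.4]
width: 0.0418
finger_force: 0.0
time: 7.45
position: [0.5003, -0.3256, 0.0159]
orientation: [0.0, 0.034, 0.999, -0.0]
wrist_force: [-0.3, -0.9, 0.0]
width: 0.0421
finger_force: 0.0
```

```bash
python3 -m handwheel '[0.042,0,-0.002,0,0,0,0, 0.042,0,-0.002,0,0,0,0, 0.042,0,0,0.001,0,0,0, 0.042,0,0,0,0,0,0]'; python3 -m handwheel '[0.042,0,0,0.001,0,0,0, 0.042,0,0,0,0,0,0]';python3 -m handwheel '[0.042,0,0,0.001,0,0,0, 0.042,0,0,0,0,0,0]'
```

```text
time: 7.85
position: [0.4999, -0.3296, 0.0147]
orientation: [-0.0, 0.034, 0.999, 0.0]
wrist_force: [-0.1, 0.2, -0.4]
width: 0.0423
finger_force: 0.0
time: 8.05
position: [0.5, -0.3295, 0.0137]
orientation: [-0.0, 0.034, 0.999, 0.0]
wrist_force: [0.6, 0.1, -0.0]
width: 0.042
finger_force: 0.0
time: 8.25
position: [0.5, -0.3296, 0.0132]
orientation: [0.0, 0.034, 0.999, -0.0]
wrist_force: [-2.1, 1.7, 7.0]
width: 0.0421
finger_force: 3.4
```

```bash
python3 -m handwheel '[0.042,0,0,-0.002,0,0,0, 0.02,0,0,0,0,0,0, 0.02,0,0,0,0,0,0, 0.02,0,0,0,0,0,0, 0.02,0,0,0,0,0,0]' 60
```

```text
time: 8.75
position: [0.5002, -0.3296, 0.0155]
orientation: [0.0, 0.034, 0.999, -0.0]
wrist_force: [-2.5, 1.9, 10.2]
width: 0.0304
finger_force: 58.7
```

```bash
python3 -m handwheel '[0.02,0,0,-0.02,0,0,0, 0.02,0,0,-0.04,0,0,0, 0.02,0,0,-0.04,0,0,0, 0.02,0,0,-0.025,0,0,0, 0.02,0.002,0.0435,0,0,0,0, 0.02,0.002,0.044,0,0,0,0, 0.02,0.002,0.044,0,0,0,0, 0.02,0.002,0.044,0,0,0,0, 0.02,0.002,0.044,0,0,0,0, 0.02,0.002,0.043,0,0,0,0, 0.02,0,0,0,0,0,0, 0.02,0,0,0,0,0,0]'
python3 - <<'E'
from h import *
for n in("top","side"):
    D=grab(n,3);P=pts(D)
    t=P[(abs(P[...,0]-.506)<.045)&(abs(P[...,1]+.067)<.045)&(P[...,2]>.1)&(P[...,2]<.175)&(D["image"].min(-1)>130)];print(n,len(t),(t.min(0)+t.max(0))/2,np.ptp(t,axis=0))
cv2.imwrite("pics/c4.png",cv2.resize(D["image"][110:260,250:430],None,fx=3.5,fy=3.5,interpolation=cv2.INTER_CUBIC)[...,::-1])
E
```

```text
time: 9.95
position: [0.5061, -0.066, 0.1399]
orientation: [0.0, 0.033, 0.999, -0.0]
wrist_force: [-0.0, -0.6, 0.4]
width: 0.0303
finger_force: 59.7
top 71 [ 0.49014103 -0.06325643  0.13444843] [0.01849406 0.04385221 0.02211236]
side 95 [ 0.5073476  -0.07003439  0.13967335] [0.04899633 0.04751604 0.02806395]
```

View pics/c4.png

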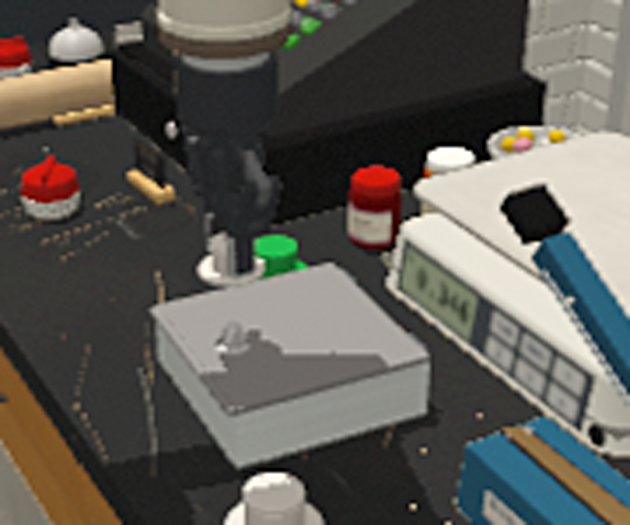

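The cap is held level in the jaws at crop (231,268), directly over the stud at crop (232,337). The side view agrees within about 1 mm.

```bash
python3 -m handwheel '[0.02,0,0,0.02,0,0,0, 0.02,0,0,0.02,0,0,0, 0.02,0,0,0.01,0,0,0, 0.02,0,0,0.005,0,0,0, 0.02,0,0,0,0,0,0]';python3 -m handwheel '[0.02,0,0,0.002,0,0,0, 0.02,0,0,0.001,0,0,0]'|grep -E "pos|wrist"; python3 -m handwheel '[0.02,0,0,0.001,0,0,0, 0.02,0,0,0,0,0,0]'|grep -E "pos|wrist"
```

```text
time: 10.55
position: [0.506, -0.0673, 0.0846]
orientation: [-0.0, 0.035, 0.999, 0.0]
wrist_force: [0.2, -0.2, -0.2]
width: 0.0303
finger_force: 59.7
position: [0.5064, -0.067, 0.0824]
wrist_force: [-0.8, 1.5, 0.6]
position: [0.5063, -0.0668, 0.0812]
wrist_force: [0.3, 0.9, 3.3]
```

```bash
for k in 1; do python3 -m handwheel '[0.02,0,0,0.001,0,0,0, 0.02,0,0,0.001,0,0,0]'|grep -E "pos|wrist"; python3 -m handwheel '[0.02,0,0,0.001,0,0,0, 0.02,0,0,0.001,0,0,0]'|grep -E "pos|wrist"; python3 -m handwheel '[0.02,0,0,0.001,0,0,0, 0.02,0,0,0.001,0,0,0]'|grep -E "pos|wrist"; python3 -m handwheel '[0.02,0,0,0.001,0,0,0, 0.02,0,0,0.001,0,0,0]'|grep -E "pos|wrist";done
```

```text
position: [0.5065, -0.0669, 0.0796]
wrist_force: [-3.4, 1.6, 13.7]
position: [0.5062, -0.0668, 0.0771]
wrist_force: [-1.9, 2.0, 5.7]
position: [0.5061, -0.0668, 0.0748]
wrist_force: [0.0, 0.7, -14.8]
position: [0.506, -0.0669, 0.0725]
wrist_force: [-0.2, -0.1, -0.3]
```

```bash
python3 -m handwheel '[0.02,0,0,0.0005,0,0,0, 0.02,0,0,0,0,0,0]'|grep -E "pos|wrist"; python3 -m handwheel '[0.02,0,0,0.0005,0,0,0, 0.02,0,0,0,0,0,0]'|grep -E "pos|wrist|width"
```

```text
position: [0.5061, -0.0669, 0.0722]
wrist_force: [-0.5, 0.0, -1.0]
position: [0.5061, -0.0669, 0.0718]
wrist_force: [0.1, -0.0, -1.0]
width: 0.0301
```

```bash
python3 -m handwheel '[0.02,0,0,0.0005,0,0,0, 0.02,0,0,0,0,0,0]'|grep -E "pos|wrist"; python3 -m handwheel '[0.02,0,0,0.0005,0,0,0, 0.02,0,0,0,0,0,0]'|grep -E "pos|wrist|width"
```

```text
position: [0.5061, -0.0669, 0.0715]
wrist_force: [-0.9, 0.6, 3.3]
position: [0.5061, -0.0669, 0.0714]
wrist_force: [-4.5, 0.7, 9.8]
width: 0.0306
```

```bash
python3 -m handwheel '[0.02,0,0,0,0,0,0, 0.02,0,0,0,0,0,0,0.02,0,0,0,0,0,0,0.02,0,0,0,0,0,0]'
python3 - <<'E'
from h import *
D=grab("side",4)
P=pts(D);m=(abs(P[...,0]-.506)<.04)&(abs(P[...,1]+.067)<.04)&(P[...,2]>.057)&(P[...,2]<.066)&(D["image"].min(-1)>185);t=P[m];print(len(t),np.percentile(t[:,2],[10,50,90]))
cv2.imwrite("pics/c5.png",cv2.resize(D["image"][140:240,260:390],None,fx=5,fy=5,interpolation=cv2.INTER_CUBIC)[...,::-1])
from plant import robot
print([np.round(robot.get_obs()['wrist_force'],1)])
E
```

```text
time: 12.95
position: [0.5062, -0.0669, 0.0714]
orientation: [0.0, 0.034, 0.999, -0.0]
wrist_force: [-4.9, 0.5, 9.7]
width: 0.0307
finger_force: 62.8
25 [0.05895127 0.06068196 0.06155498]
[array([-4.9, -0.1, 11.4])]
```

View pics/c5.png

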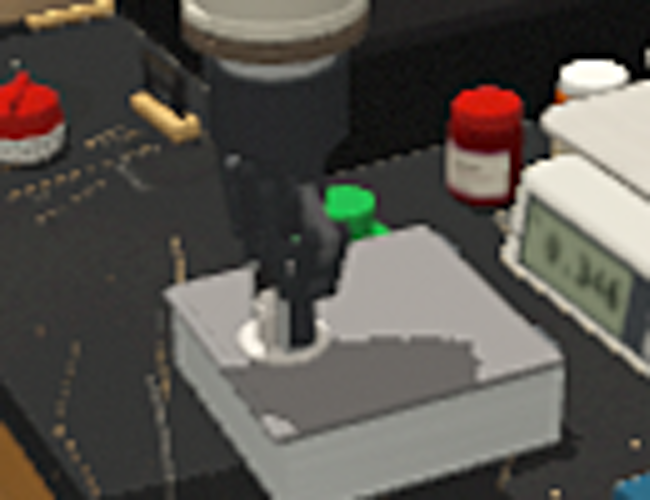

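The brim lies flush on the lid at crop (285,340), its top 4 mm above the lid at 0.0607. The cap is still gripped, with a steady push of about 10 N, so I'm handing in.

```bash
python3 -c "
from plant import close_job
print(close_job())"
```

```text
the job is handed in; nothing more can be done
None
```

The lid is fully closed with the stud through its hole, the small white cap is snapped on with its brim flush, and the gripper is still holding it down at about 10 N; I handed the job in at about 13 s.

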